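Pin the ink roller in its stand

TASK

Lock the ink roller so it can be scraped: take the steel lock pin out of the wooden block and stand it in the hole on top of the roller stand's lock bearing, then turn the roller by its four-armed handle until you feel the pin drop into the cross-hole in the shaft. Press the pin fully home, until its grip sits on the bearing, and let go; do not knock the other things about.

Things in the scene. Friction and masses are not known exactly. Their poses are not given: they have to be found in the camera images.
- lock_pin: Steel lock pin, 132 mm long, standing in a 15 mm hole, 48 mm deep, of the wooden block at the start. Shank 12 mm thick and 98 mm long with a tapered nose (8 mm long, 6 mm across at the tip), then a round grooved grip 28 mm thick and 34 mm tall. Origin at the tip of the nose, z along the pin to the grip; 0.13 kg, loose.
- pin_seat (a point): Point on the pin's axis at the underside of its grip, 98 mm from the tip.
- lock_hole (a point): Centre of the mouth of the vertical 14 mm pin hole (3 mm chamfer) in the flat top (52 x 40 mm) of the lock bearing, 157 mm above the worktop. A pin put in while the shaft blocks the hole stands on the shaft, leaning up to 6 degrees, with the underside of its grip about 64 mm above this point; fully home, the underside lies on it.
- shaft_mid (a point): Point on the shaft's axis below lock_hole. The 36 mm shaft crosses the pin hole, its top 34 mm below the mouth. Lined up, the pin drops some 40 to 46 mm and then stops the shaft from turning on; a spring catch below holds it about 20 mm short of home: a push of 8 to 15 N sends it home. Two crossed holes, out of sight, line up every quarter turn; at the start they are at least 0.35 rad off.
- roller_stand: Grey steel stand, fixed: base 125 x 250 x 12 mm, origin at the centre of its underside, z up, y along the axle towards the lock bearing (95 mm from the origin), x away from the robot at yaw 0. Black roller 68 mm thick, 128 mm long, axle 105 mm above the worktop; roller, shaft and handle turn together either way without end and stay as left (about 1 N at the handle's balls).
- handle_hub (a point): Centre of the four-armed handle, on the axle, 105 mm above the worktop at the other end of the stand from the lock bearing (245 mm from it).
- handle_tip (a point): Centre of the 24 mm black ball at the end of one of the four arms, 80 mm from handle_hub. The arms (12 mm thick bars) stand 90 degrees apart in the plane across the axle; the hub is 38 mm thick and 30 mm long. The handle is clamped on the shaft at an unknown angle, so its arms do not tell where the cross-holes are.
- pin_block: Wooden bench block 60 x 126 x 60 mm (x, y, z), fixed, origin at the centre of its underside. The pin stands in it 35 mm along -y from the middle, its tip 12 mm above the worktop; a slate hone stick stands 40 mm along +y, up to 123 mm above the worktop.
- scraper: Thin wooden card scraper, 55 x 120 x 13 mm, lying near the front edge; bystander.
- ink_tin_red: Round red ink tin with a grey lid, 67 mm across, 46 mm tall, behind the stand; bystander.
- tin_crayon: Flat green hinged tin, 76 x 119 x 22 mm, lying behind the stand; bystander.
- jar_ink: Round dark jar with a grey lid, 62 mm across, 54 mm tall, front left; bystander.
Not all that is in view belongs to the job. What is shaped like the lock_pin but purple or turquoise is not meant.

How it is judged:
On the way, in this order (a step that is already met when the one before it is completed fails the run):
1. the pin stands in the hole on top of the lock bearing, held up by the shaft (z of pin_seat in the frame of lock_hole between 0.055 and 0.073 m and horizontal distance between pin_seat and lock_hole below 0.012 m), for 0.2 s.
2. the pin has gone into the shaft's cross-hole (z of pin_seat in the frame of lock_hole below 0.045 m and horizontal distance between pin_seat and lock_hole below 0.012 m), for 0.1 s.
At the end, for the whole second after the job is handed in: The lock pin is upright in the lock bearing, through the shaft: the underside of its grip is within 4 mm of the hole's mouth in height and sideways, the pin leans less than 7 degrees, is at rest and released (z of pin_seat in the frame of lock_hole below 0.004 m and horizontal distance between pin_seat and lock_hole below 0.004 m and angle between lock_pin's own z axis and vertical below 0.12 rad and linear speed of lock_pin below 0.02 m/s); the robot touches nothing.
It fails at once if a bystander (scraper, red tin, green tin or jar) is moved by more than 50 mm (distance of any of scraper, ink_tin_red, tin_crayon, jar_ink from where it was at the start of the episode above 0.055 m).
It fails at once if a tin or the jar is tipped over (angle between any of ink_tin_red, tin_crayon, jar_ink's own z axis and vertical above 0.6 rad).
It also fails if it takes over 72 s, if anything falls off the work surface, if the arm or the gripper's body presses on something with over 40 N, if the wrist force passes 120 N, or if a joint passes its speed limit or range.

ROBOT

A 6-joint arm with a two-finger parallel gripper is mounted at the origin on a cart in front of the work surface, level with it; the furniture and walls round the work are solid. World frame = base frame: x ahead of the robot, y to its left, z up, the work surface at z = 0. Lengths are in m, angles in rad, forces in N, time in s.
With the tool pointing down it reaches from about 0.35 to 0.85 m from the base axis. Payload 8.1 kg.
Tool frame: the origin (TCP) lies midway between the tips of the shut fingers; the grasp point (between the pads) lies 19 mm behind it; x points along the fingers, z is the direction in which the jaws open and shut, and the axes are right-handed (so a half turn about x gives the same grasp; the last joint's range is limited). The gripper opens to 85 mm and grips with 20 to 120 N. Pads are 22 mm wide; open, the fingers measure 114 mm over their backs; the gripper's body (76 mm by 85 mm) begins 54 mm behind the grasp point. The pads swing forward as they close: fully open they stand 13 mm farther back than shut.
Start: joints at [-0.085, 0.13, 1.488, -0, 1.523, -0.085], TCP at [0.6, 0, 0.231] pointing down, gripper open.
Joint ranges: [-2.96, 2.96], [-0.89, 2.26], [0.02, 2.5], [-1.34, 4.48], [0, 2.73], [-2.66, 2.66]. Speed limits (rad/s): [2.39, 2.39, 2.79, 3.14, 3.14, 3.14].

INTERFACE

Orientations are given as a unit quaternion [x, y, z, w].
In Python, from rig import * gives the robot as it stands. The module is installed in compiled form; this text tells all that it offers.
- The arm moves only by the shell command python3 -m crank 'ROWS' [FORCE]. ROWS is JSON, a list of rows, each an object with "xyz": the shift along the tool's x, y, z in mm, a list of three; "spin": the turn about the tool's x in rad; "claw": the opening, from 0 (shut) to 1 (fully open). A call has 1 to 10 rows; each row shifts and turns the commanded pose from where the row before left it, along the tool's axes as they then stand; what a row does not reach is not made up. A row lasts 1/8 s, in which the tool goes at most 62.5 mm and 10.7 degrees, less where a joint would pass 70% of its speed; a pose out of reach is approached as far as the arm can. A call with a gripper value outside its range is refused whole. The fingers move at their own pace and stop on an object; FORCE is the grip in N (left out, the last holds). Time passes only in rows, so rows that do not move let the fingers close. It gives the time, the measured TCP pose, the force and the opening at its end, in the units of the state.
- state(): the state, without advancing time (a new reading comes with each control period).
- read_camera(name): name is "scene" or "side" or "wrist"; returns a dict with "color" (400x640x3 uint8, red, green, blue), "vfov" (degrees; the focal length in pixels is half the picture's height over the tangent of half this angle, whatever the lens; pixels are square), "cx", "cy" (the principal point, pixels), "k1" (the pictures are not rectified: a ray, as slopes to the right and down, at radius r is drawn at 1 + k1 r^2 times it, then the intrinsics apply), "eye" and "attitude" of the camera in the world; the wrist camera has in their place "T_tool_cam" (4x4, takes a point from camera to tool coordinates, whose origin is the TCP and whose axes are the tool frame's). Camera axes: x right, y down, z forward; pixel columns grow to the right and rows downward; lengths in m; the calibration is good to about 2 mm. A picture is of the moment at which its call begins: read the wrist's pose just before it. There is no depth.
- sign_off(): hands the job in, once; it reports no verdict.
The state is a dict: "time": time; "joints": joint angles; "dq": joint speeds; "joint_efforts": joint torques, N m; "tool_pos": TCP position; "ee_rot": TCP orientation; "wrist_force": force on the tool from outside, world axes, zero at the start; "torque": the same for the moment, N m; "gripper_width": opening from 0.0 (shut) to 1.0 (fully open).
Only numpy, scipy, OpenCV 4.12 (cv2) and the standard library are available. Lean on these libraries where they do the work, as an engineer would, in place of code of your own. Each camera call takes 0.05 s, during which the arm holds its last target.

## Working session

There is one attempt and no reset: what is moved stays moved. The work goes in short steps, Python scripts to look and compute and a shell command to move; the robot and the scene stay as the last step left them, time stands still between calls to the robot, and variables do not carry over. Pictures are saved under pics/ and viewed, and the job is handed in when it is done.

```bash
mkdir -p pics; cat > h.py <<'E'
from rig import *
import numpy as np, cv2
from scipy.spatial.transform import Rotation as R
def K(c):
    f=200/np.tan(np.radians(c["vfov"])/2); return np.array([[f,0,c["cx"]],[0,f,c["cy"]],[0,0,1.]])
def dist(c): return np.array([c["k1"],0,0,0,0.])
def pose(c,s=None):
    if "eye" in c:
        a=np.array(c["attitude"]); Rm=a if a.shape==(3,3) else R.from_quat(a).as_matrix()
        return Rm,np.array(c["eye"])
    T=np.array(c["T_tool_cam"]); Rt=R.from_quat(s["ee_rot"]).as_matrix()
    return Rt@T[:3,:3], Rt@T[:3,3]+np.array(s["tool_pos"])
def ray(c,uv,s=None):
    K_=K(c); d=np.array([(uv[0]-K_[0,2])/K_[0,0],(uv[1]-K_[1,2])/K_[1,1]]); p=d.copy()
    for _ in range(50): p=d/(1+c["k1"]*(p@p))
    Rm,e=pose(c,s); v=Rm@np.array([p[0],p[1],1]); return e,v/np.linalg.norm(v)
def atz(c,uv,z,s=None):
    e,v=ray(c,uv,s); return e+v*(z-e[2])/v[2]
def proj(c,P,s=None):
    Rm,e=pose(c,s); q=Rm.T@(np.array(P)-e); x,y=q[:2]/q[2]; k=1+c["k1"]*(x*x+y*y); f=K(c)
    return np.array([f[0,0]*x*k+f[0,2],f[1,1]*y*k+f[1,2]])
def tri(rs):
    A=np.zeros((3,3));b=np.zeros(3)
    for e,v in rs:
        M=np.eye(3)-np.outer(v,v);A+=M;b+=M@e
    p=np.linalg.solve(A,b); return p,[np.linalg.norm((np.eye(3)-np.outer(v,v))@(p-e))*1000 for e,v in rs]
def save(c,n,box=None,k=1):
    im=c["color"][:,:,::-1]
    if box: im=im[box[1]:box[3],box[0]:box[2]]
    if k!=1: im=cv2.resize(im,None,fx=k,fy=k,interpolation=cv2.INTER_CUBIC)
    cv2.imwrite("pics/"+n+".png",im)
E
python3 - <<'E'
from h import *
import pickle
s=state();print(s)
D={}
for n in("scene","side","wrist"):
    c=read_camera(n);D[n]=c;save(c,n+"0");print(n,{k:v for k,v in c.items() if k!="color"})
pickle.dump((s,D),open("d0.pkl","wb"))
E
```

```text
{'time': 0.0, 'joints': array([-8.53981642e-02,  1.31138106e-01,  1.48929747e+00, -1.63766604e-06,
        1.52303804e+00, -8.54062147e-02]), 'dq': array([ 0.0005573 , -0.00105426,  0.00198645,  0.00011742, -0.00141177,
       -0.00082778]), 'joint_efforts': array([-1.90700346e-03, -5.69404185e+01, -5.00557995e+01, -2.19391650e-04,
        1.44415747e-02,  7.24149572e-05]), 'tool_pos': array([5.99430657e-01, 7.15842146e-05, 2.30248247e-01]), 'ee_rot': array([5.32744539e-05, 7.07769114e-01, 5.90233802e-05, 7.06443823e-01]), 'wrist_force': array([ 0.03682273, -0.67506018,  0.2220974 ]), 'torque': array([ 0.00692772, -0.00080437, -0.0209049 ]), 'gripper_width': 0.997380644832473}
scene {'vfov': 57.954033005111725, 'cx': 320.76943992853626, 'cy': 206.740496183629, 'k1': -0.024959923042909914, 'eye': array([1.01991167, 0.43708814, 0.84471648]), 'attitude': array([ 0.38026598,  0.85728551, -0.31570764, -0.14418051])}
side {'vfov': 54.61244203440552, 'cx': 314.9154432184045, 'cy': 198.234284778538, 'k1': -0.04717288444996178, 'eye': array([0.13691288, 0.8806752 , 0.53684647]), 'attitude': array([-0.184846  ,  0.80971887, -0.54589808,  0.11037481])}
wrist {'vfov': 62.30737511285441, 'cx': 318.0873146216298, 'cy': 198.0360918039892, 'k1': -0.023996058988966257, 'T_tool_cam': array([[ 6.30781540e-04, -3.10024504e-01,  9.50728357e-01,
        -1.41533482e-01],
       [-2.61229282e-04, -9.50728565e-01, -3.10024398e-01,
         7.91174305e-02],
       [ 9.99999767e-01, -5.28004183e-05, -6.80689507e-04,
        -1.23813465e-03],
       [ 0.00000000e+00,  0.00000000e+00,  0.00000000e+00,
         1.00000000e+00]])}
```

View pics/scene0.png

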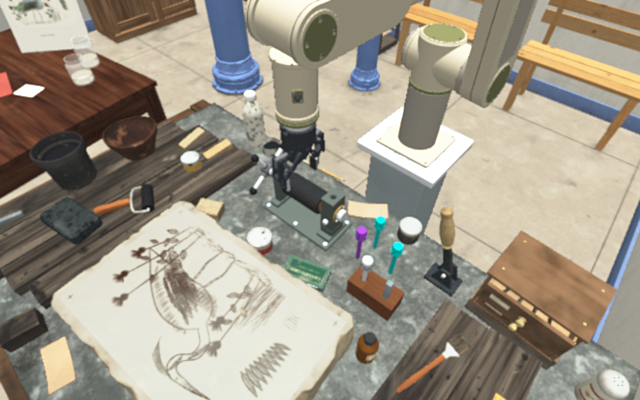

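View pics/side0.png

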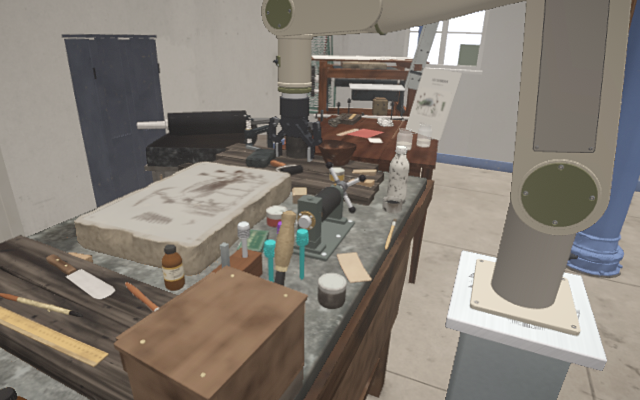

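View pics/wrist0.png

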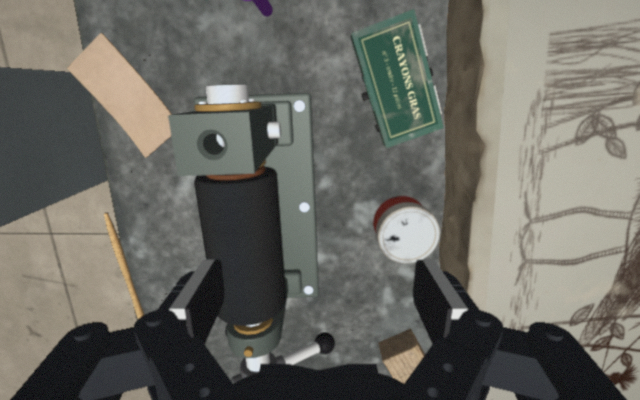

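```bash
python3 - <<'E'
from h import *
import pickle
s,D=pickle.load(open("d0.pkl","rb"))
save(D["scene"],"sc_a",(320,170,480,330),5);cv2.imwrite
save(D["side"],"si_a",(210,160,380,310),4.5)
save(D["scene"],"sc_b",(230,120,370,250),5)
w=D["wrist"]
for uv in [(212,144),(172,114),(255,112),(278,175)]: print(uv,atz(w,uv,.157,s))
E
```

```text
(212, 144) [0.52886927 0.04610895 0.157     ]
(172, 114) [0.50514586 0.06523645 0.157     ]
(255, 112) [0.55809165 0.06626055 0.157     ]
(278, 175) [0.57111835 0.02533571 0.157     ]
```

View pics/sc_a.png

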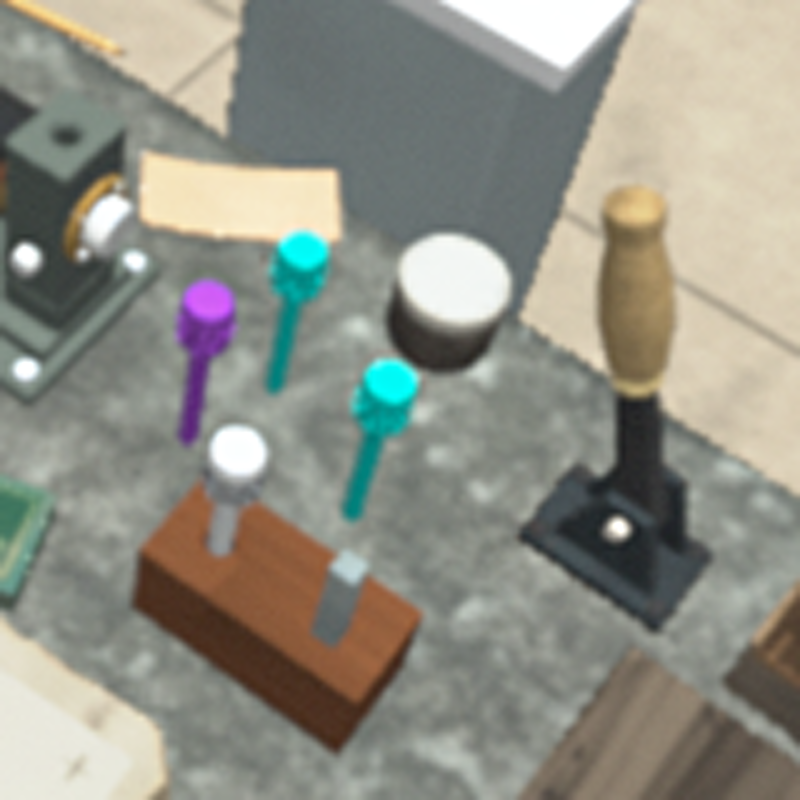

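View pics/si_a.png

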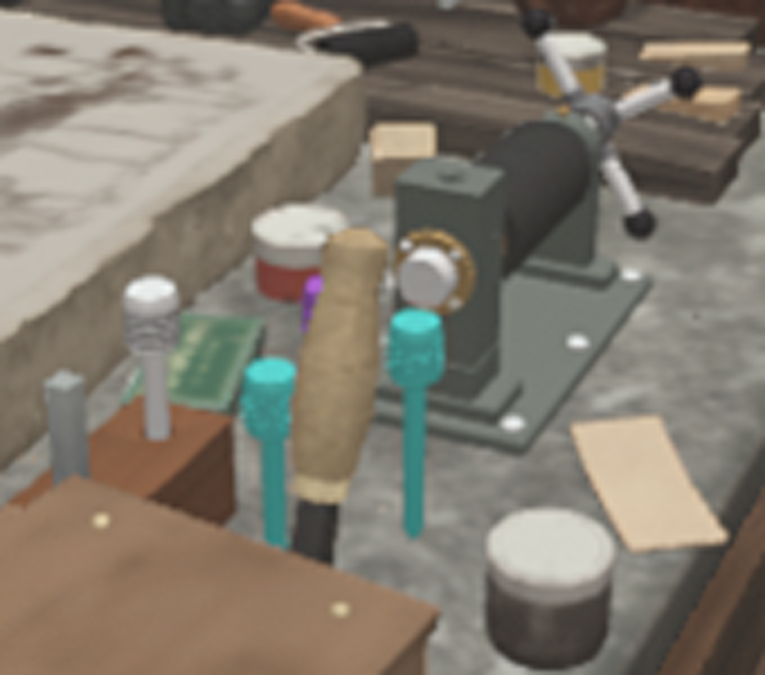

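View pics/sc_b.png

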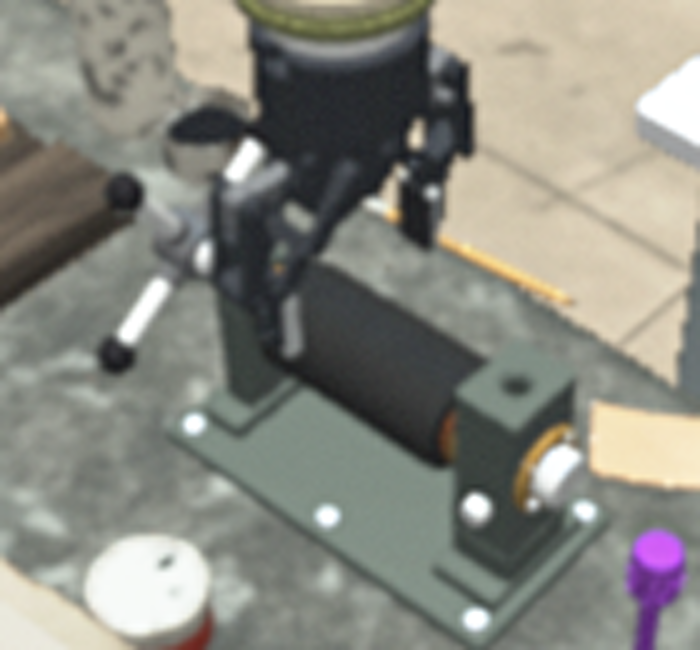

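```bash
python3 - <<'E'
from h import *
import pickle
s,D=pickle.load(open("d0.pkl","rb"))
sc,si,w=D["scene"],D["side"],D["wrist"]
print("hole",tri([ray(sc,(333.8,196.7)),ray(si,(310.4,198.2)),ray(w,(212,144),s)]),atz(sc,(333.8,196.7),.157),atz(si,(310.4,198.2),.157))
print("pintop",tri([ray(sc,(367.6,260)),ray(si,(243.3,223.6))]),atz(sc,(367.6,260),.144),atz(si,(243.3,223.6),.144))
# base of shank at block top z=.06
print("shank base",atz(sc,(320+219/5,170+553/5),.06),atz(si,(210+157/4.5,160+437/4.5),.06))
def S(u,v):return (320+u/5,170+v/5)
print("purple",atz(sc,S(209,300),.13),"t1",atz(sc,S(303,250),.13),"t2",atz(sc,S(390,380),.13), 'tips z0',[atz(sc,S(*q),0)[:2] for q in((187,440),(274,390),(352,517))])
print("block corners",[atz(sc,S(*q),.06)[:2] for q in((140,550),(210,485),(420,615),(345,703))])
print("hone top",atz(sc,S(350,562),.123), "jar",atz(sc,S(455,280),.054),"handle",atz(sc,S(635,205),.18))
print("bolts",[atz(w,q,.012,s)[:2] for q in((299,106),(304,208),(308,290))],"tin",atz(w,(408,234),.046,s))
# handle tips, hub
B=lambda u,v:(230+u/5,120+v/5); C=lambda u,v:(210+u/4.5,160+v/4.5)
print("hub",tri([ray(sc,B(185,245)),ray(si,C(593,118))]))
print("tipA",tri([ray(sc,B(117,352)),ray(si,C(540,22))]),ray(w,(324,343),s))
print("tipB",tri([ray(sc,B(123,192)),ray(si,C(640,222))]))
print("tipB",tri([ray(sc,B(123,192)),ray(si,C(686,80))]))
print("tipA w",tri([ray(sc,B(117,352)),ray(w,(324,343),s)]),tri([ray(si,C(540,22)),ray(w,(324,343),s)]))
E
```

```text
hole (array([0.52833538, 0.04587389, 0.15658226]), [np.float64(2.0238790433606084), np.float64(2.3816452763789018), np.float64(0.4081846875297017)]) [0.5305738  0.04801941 0.157     ] [0.52809866 0.04222094 0.157     ]
pintop (array([0.61415305, 0.22199003, 0.14153476]), [np.float64(1.571474030454125), np.float64(1.5714740304539514)]) [0.61685475 0.22405574 0.144     ] [0.61131846 0.22370195 0.144     ]
shank base [0.62182831 0.2273878  0.06      ] [0.6074054  0.23002909 0.06      ]
purple [0.54901105 0.15642006 0.13      ] t1 [0.49184146 0.1722769  0.13      ] t2 [0.52852743 0.25000483 0.13      ] tips z0 [array([0.54776197, 0.15554293]), array([0.48882176, 0.17132351]), array([0.52654757, 0.25087643])]
block corners [array([0.64646355, 0.19773919]), array([0.59442554, 0.2005772 ]), array([0.58378713, 0.31900547]), array([0.64450501, 0.31812955])]
hone top [0.61796284 0.2905749  0.123     ] jar [0.39616109 0.2190768  0.054     ] handle [0.39780021 0.29350511 0.18      ]
bolts [array([0.57749574, 0.06360562]), array([ 0.58124707, -0.05021427]), array([ 0.58478037, -0.16002509])] tin [ 0.69428526 -0.06763469  0.046     ]
hub (array([ 0.53757371, -0.20611881,  0.10296749]), [np.float64(4.162646462978382), np.float64(4.162646462978382)])
tipA (array([ 0.60321222, -0.1814633 ,  0.14070677]), [np.float64(46.34319621078163), np.float64(46.34319621078166)]) (array([0.59845716, 0.07916653, 0.37179636]), array([ 0.01439569, -0.66659604, -0.74528014]))
tipB (array([ 0.50935162, -0.30641572,  0.01879174]), [np.float64(31.15016759194827), np.float64(31.150167591948218)])
tipB (array([ 0.50947034, -0.29491072,  0.0956179 ]), [np.float64(21.01955091780007), np.float64(21.019550917800114)])
tipA w (array([ 0.60443301, -0.19875882,  0.06137192]), [np.float64(0.20582780803563538), np.float64(0.20582780803565814)]) (array([ 0.57536233, -0.11761327,  0.18232805]), [np.float64(33.82685917621354), np.float64(33.82685917621339)])
```

```bash
python3 -m crank '[{"xyz":[0,54,4],"spin":0,"claw":0.8},{"xyz":[0,54,4],"spin":0,"claw":0.8},{"xyz":[0,54,4],"spin":0,"claw":0.8},{"xyz":[0,54,3],"spin":0,"claw":0.8},{"xyz":[0,0,0],"spin":0,"claw":0.8},{"xyz":[0,0,0],"spin":0,"claw":0.8}]' 40
python3 - <<'E'
from h import *
import pickle
D={};s=state()
for n in("wrist","scene","side"): D[n]=read_camera(n)
pickle.dump((s,D),open("d1.pkl","wb"))
save(D["wrist"],"w1"); save(D["scene"],"sc1",(220,120,440,300),3.6)
save(D["side"],"si1",(210,150,380,310),4.5)
E
```

```text
time: 0.9
tool_pos: [0.6147, 0.216, 0.2307]
ee_rot: [-0.001, 0.707, 0.0, 0.707]
wrist_force: [-0.3, -0.7, 0.9]
gripper_width: 0.803
```

View pics/w1.png

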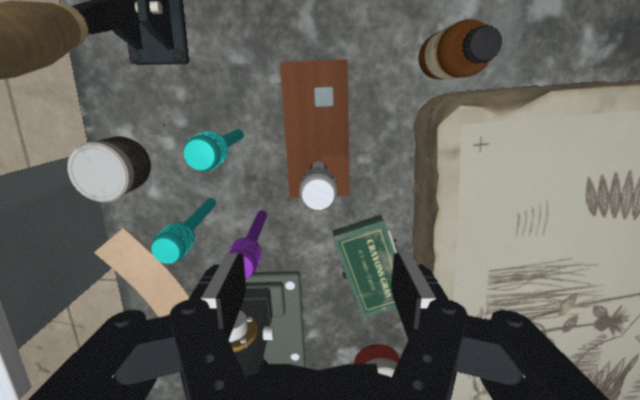

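View pics/sc1.png

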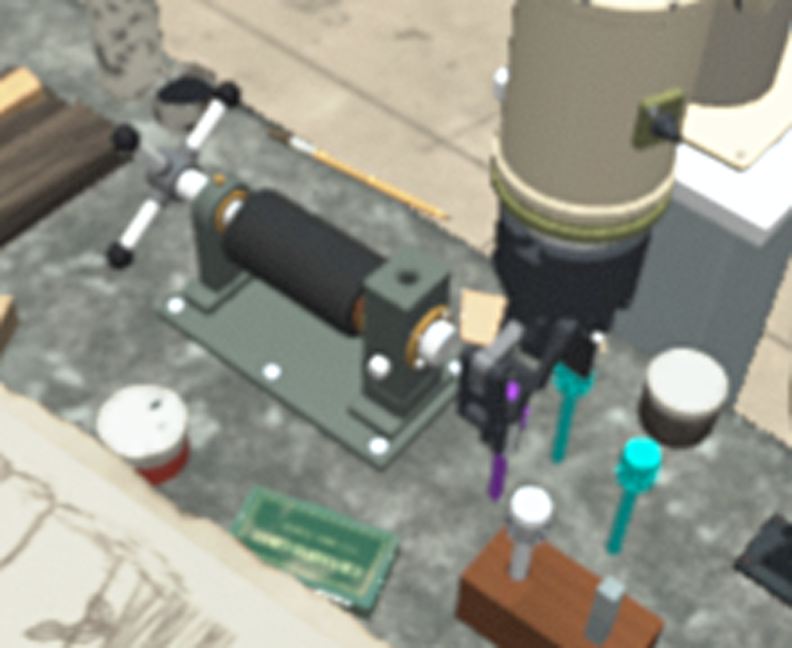

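```bash
python3 - <<'E'
from h import *
import pickle
s,D=pickle.load(open("d1.pkl","rb")); w=D["wrist"]
save(w,"w1b",(270,150,370,230),8)
print(s["tool_pos"],atz(w,(319,191),.144,s),atz(w,(324,97),.123,s))
print("block",[atz(w,q,.06,s)[:2] for q in((281,62),(347,60),(290,197),(349,196))])
E
```

```text
[0.61473015 0.2159605  0.2307159 ] [0.61390448 0.22592037 0.144     ] [0.6174496  0.29046776 0.123     ]
block [array([0.58048391, 0.31884884]), array([0.63842475, 0.32049931]), array([0.58527448, 0.19417772]), array([0.64376796, 0.19527871])]
```

View pics/w1b.png

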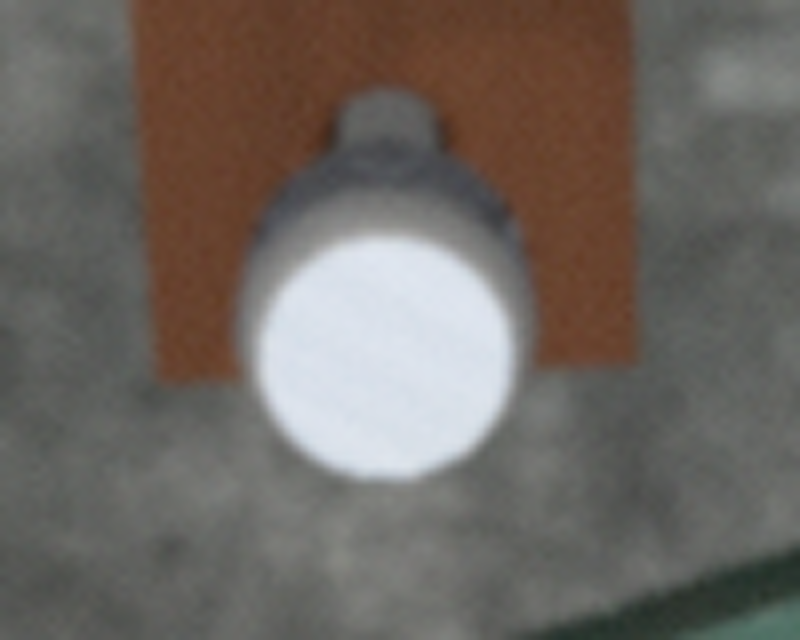

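```bash
python3 -m crank '[{"xyz":[10,7,-1],"spin":0,"claw":0.8},{"xyz":[40,0,0],"spin":0,"claw":0.8},{"xyz":[40,0,0],"spin":0,"claw":0.8},{"xyz":[25,0,0],"spin":0,"claw":0.8},{"xyz":[10,0,0],"spin":0,"claw":0.8},{"xyz":[0,0,0],"spin":0,"claw":0.8}]' 40
python3 - <<'E'
from h import *
c=read_camera("wrist");save(c,"w2");print(state()["tool_pos"])
c=read_camera("side");save(c,"si2",(210,150,380,310),4.5)
E
```

```text
time: 1.8
tool_pos: [0.6136, 0.2228, 0.1057]
ee_rot: [0.0, 0.708, -0.0, 0.707]
wrist_force: [-0.6, 0.2, 0.4]
gripper_width: 0.795
[0.61439851 0.22302636 0.10702911]
```

View pics/w2.png

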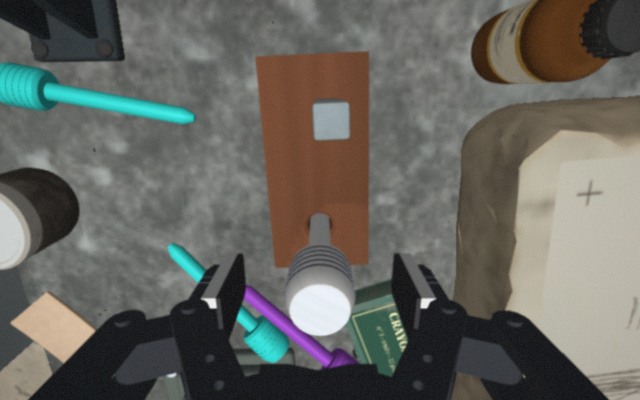

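View pics/si2.png

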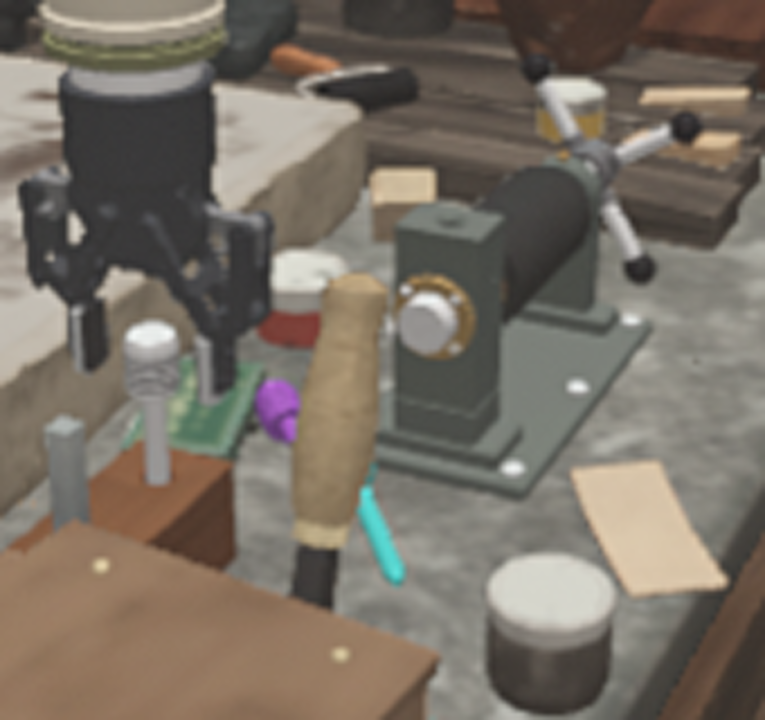

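```bash
python3 -m crank '[{"xyz":[0,0,0],"spin":0,"claw":0.1},{"xyz":[0,0,0],"spin":0,"claw":0.1},{"xyz":[0,0,0],"spin":0,"claw":0.1},{"xyz":[0,0,0],"spin":0,"claw":0.1},{"xyz":[0,0,0],"spin":0,"claw":0.1},{"xyz":[0,0,0],"spin":0,"claw":0.1}]' 60
python3 -m crank '[{"xyz":[-10,0,0],"spin":0,"claw":0.1},{"xyz":[-30,0,0],"spin":0,"claw":0.1},{"xyz":[-40,0,0],"spin":0,"claw":0.1},{"xyz":[-40,0,0],"spin":0,"claw":0.1},{"xyz":[-40,0,0],"spin":0,"claw":0.1},{"xyz":[-30,0,0],"spin":0,"claw":0.1},{"xyz":[0,0,0],"spin":0,"claw":0.1}]'
python3 - <<'E'
from h import *
c=read_camera("wrist");save(c,"w3");print(state()["tool_pos"])
c=read_camera("side");save(c,"si3",(200,50,400,230),4)
E
```

```text
time: 2.65
tool_pos: [0.6145, 0.2232, 0.1073]
ee_rot: [0.0, 0.707, 0.0, 0.708]
wrist_force: [-0.9, 0.0, 5.9]
gripper_width: 0.309
time: 3.52
tool_pos: [0.6153, 0.2234, 0.2998]
ee_rot: [0.001, 0.705, 0.001, 0.709]
wrist_force: [-0.9, 0.2, -1.9]
gripper_width: 0.314
[0.61445716 0.22313443 0.2970535 ]
```

View pics/w3.png

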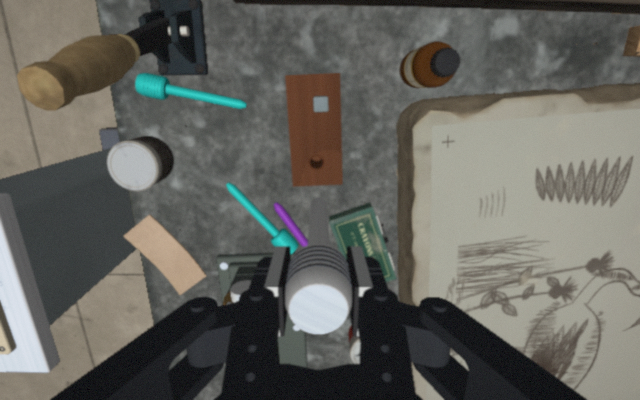

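View pics/si3.png

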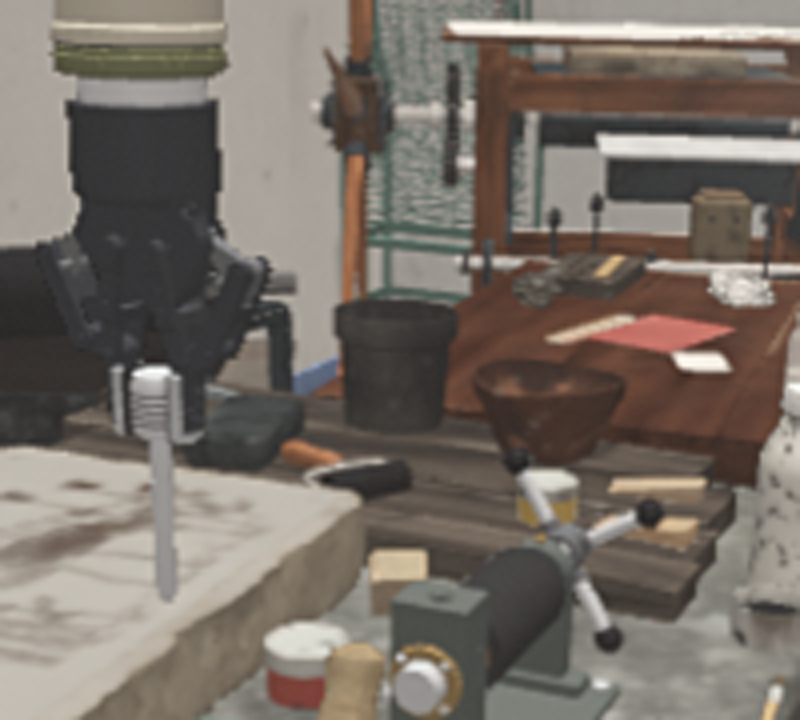

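```bash
python3 -m crank '[{"xyz":[0,-40,-20],"spin":0,"claw":0.1},{"xyz":[0,-45,-22],"spin":0,"claw":0.1},{"xyz":[0,-45,-22],"spin":0,"claw":0.1},{"xyz":[0,-33,-16],"spin":0,"claw":0.1},{"xyz":[0,-15,-6],"spin":0,"claw":0.1},{"xyz":[0,0,0],"spin":0,"claw":0.1},{"xyz":[0,0,0],"spin":0,"claw":0.1}]'
python3 - <<'E'
from h import *
import pickle
s=state();print(s["tool_pos"])
D={n:read_camera(n) for n in("scene","side","wrist")};print(state()["tool_pos"])
pickle.dump((s,D),open("d4.pkl","wb"))
save(D["scene"],"sc4",(260,110,380,230),6);save(D["side"],"si4",(250,100,370,230),6);save(D["wrist"],"w4")
E
```

```text
time: 4.5
tool_pos: [0.5281, 0.0459, 0.2956]
ee_rot: [0.0, 0.707, 0.0, 0.707]
wrist_force: [0.4, 1.1, -2.1]
gripper_width: 0.312
[0.52814447 0.04588282 0.295558  ]
[0.5282584  0.04597059 0.29596256]
```

View pics/sc4.png

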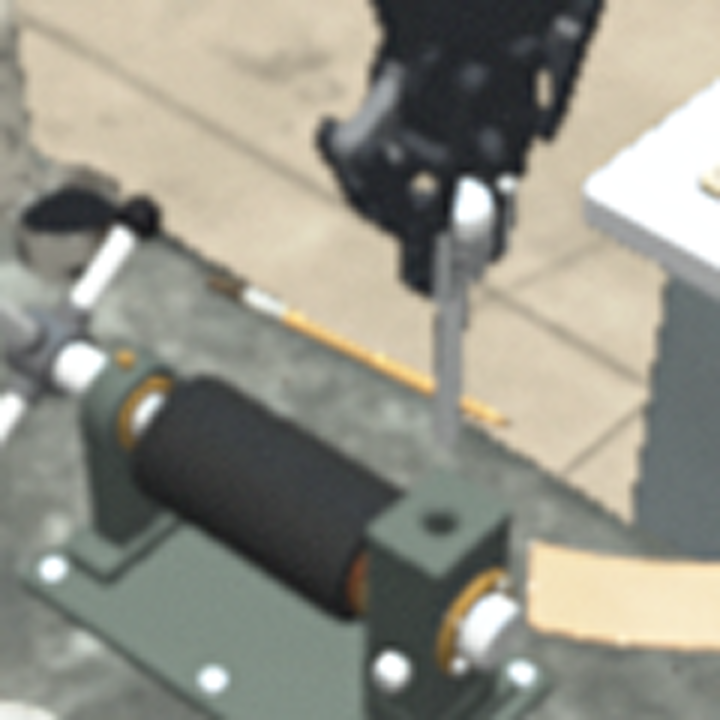

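View pics/si4.png

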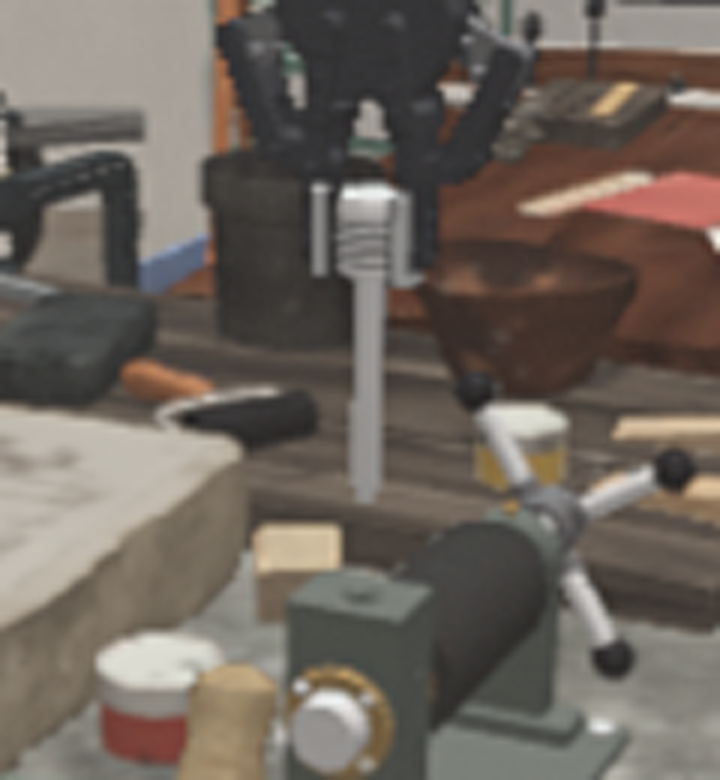

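View pics/w4.png

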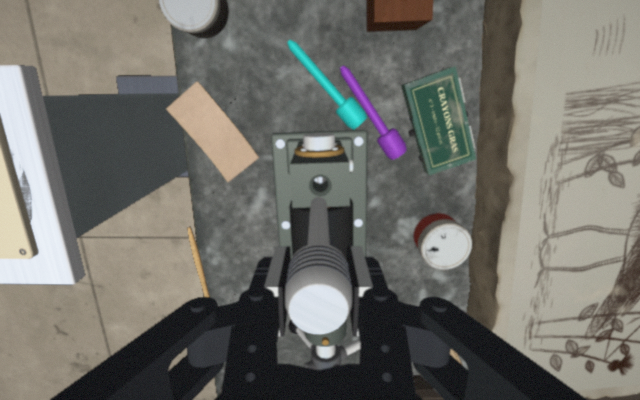

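```bash
python3 - <<'E'
from h import *
import pickle
s,D=pickle.load(open("d4.pkl","rb"))
sc,si,w=D["scene"],D["side"],D["wrist"]
save(w,"w4b",(280,160,360,310),4)
zt=.2005
for n,c,t,h in(("sc",sc,(334.3,185),(333.3,196.8)),("si",si,(311.2,183.3),(310.2,198.7)),("w",w,(318.5,200),(320,184))):
    print(n,atz(c,t,zt,s)[:2],atz(c,h,.157,s)[:2])
print(tri([ray(sc,(334.3,185)),ray(si,(311.2,183.3))]))
print(tri([ray(sc,(333.3,196.8)),ray(si,(310.2,198.7)),ray(w,(320,184),s)]))
print("top",tri([ray(sc,(260+472/6,110+198/6)),ray(si,(250+367/6,100+194/6)),ray(w,(318,309),s)]))
E
```

```text
sc [0.5309811  0.04802857] [0.53170368 0.04729579]
si [0.52404196 0.04793736] [0.52709774 0.04552197]
w [0.52695598 0.04634555] [0.52825627 0.04671018]
(array([0.52691532, 0.04459247, 0.1975508 ]), [np.float64(1.7731693842153644), np.float64(1.7731693842153744)])
(array([0.52853955, 0.04545971, 0.15528845]), [np.float64(1.6198254559164365), np.float64(1.8447196836711193), np.float64(0.7932355728677698)])
top (array([0.52627838, 0.0487713 , 0.33144016]), [np.float64(1.4727205352589805), np.float64(0.8967721246013947), np.float64(1.9983305865356478)])
```

View pics/w4b.png

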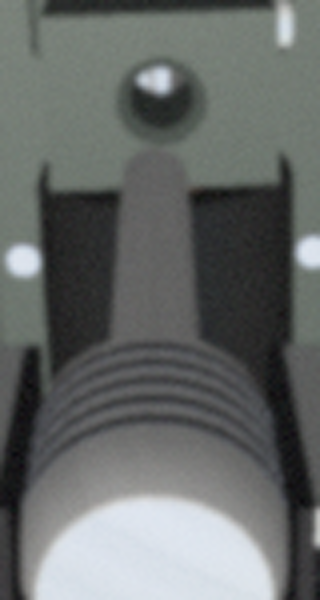

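```bash
python3 -m crank '[{"xyz":[15,0,1.6],"spin":0,"claw":0.1},{"xyz":[15,0,0],"spin":0,"claw":0.1},{"xyz":[8,0,0],"spin":0,"claw":0.1},{"xyz":[6,0,0],"spin":0,"claw":0.1},{"xyz":[4,0,0],"spin":0,"claw":0.1},{"xyz":[0,0,0],"spin":0,"claw":0.1}]'
python3 - <<'E'
from h import *
c=read_camera("wrist");save(c,"w5",(270,130,370,330),4);print(state()["tool_pos"],state()["wrist_force"])
E
```

```text
time: 5.4
tool_pos: [0.5296, 0.045, 0.2483]
ee_rot: [0.0, 0.707, -0.0, 0.707]
wrist_force: [0.4, -0.9, -2.1]
gripper_width: 0.314
[0.52971416 0.04497795 0.24855184] [-0.40280767  0.65866988 -1.60719677]
```

View pics/w5.png

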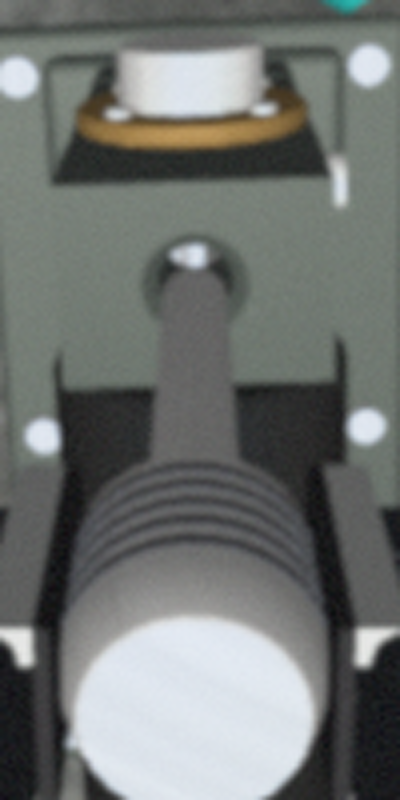

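```bash
python3 -m crank '[{"xyz":[4,0,0],"spin":0,"claw":0.1},{"xyz":[4,0,0],"spin":0,"claw":0.1},{"xyz":[3,0,0],"spin":0,"claw":0.1},{"xyz":[3,0,0],"spin":0,"claw":0.1},{"xyz":[0,0,0],"spin":0,"claw":0.1}]'
python3 -m crank '[{"xyz":[3,0,0],"spin":0,"claw":0.1},{"xyz":[3,0,0],"spin":0,"claw":0.1},{"xyz":[0,0,0],"spin":0,"claw":0.1}]'

```

```text
time: 6.08
tool_pos: [0.5294, 0.0451, 0.2339]
ee_rot: [0.0, 0.707, 0.0, 0.707]
wrist_force: [-0.6, -0.1, -0.9]
gripper_width: 0.312
time: 6.45
tool_pos: [0.5294, 0.045, 0.2279]
ee_rot: [0.0, 0.707, 0.0, 0.707]
wrist_force: [0.8, 0.7, -1.8]
gripper_width: 0.31
```

```bash
python3 -m crank '[{"xyz":[3,0,0],"spin":0,"claw":0.1},{"xyz":[3,0,0],"spin":0,"claw":0.1},{"xyz":[0,0,0],"spin":0,"claw":0.1}]'
python3 -m crank '[{"xyz":[2,0,0],"spin":0,"claw":0.1},{"xyz":[0,0,0],"spin":0,"claw":0.1}]'
python3 - <<'E'
from h import *
c=read_camera("side");save(c,"si6",(250,100,370,230),6);print(state()["tool_pos"],state()["wrist_force"])
c=read_camera("scene");save(c,"sc6",(260,110,380,230),6)
E
```

```text
time: 6.82
tool_pos: [0.5294, 0.0451, 0.2218]
ee_rot: [0.0, 0.707, 0.0, 0.707]
wrist_force: [0.3, 0.4, -2.2]
gripper_width: 0.312
time: 7.08
tool_pos: [0.5295, 0.045, 0.2201]
ee_rot: [0.0, 0.707, -0.0, 0.707]
wrist_force: [0.1, 0.8, -1.6]
gripper_width: 0.309
[0.52951473 0.04500221 0.22018884] [-1.02979725 -0.34502636 -1.37386495]
```

View pics/si6.png

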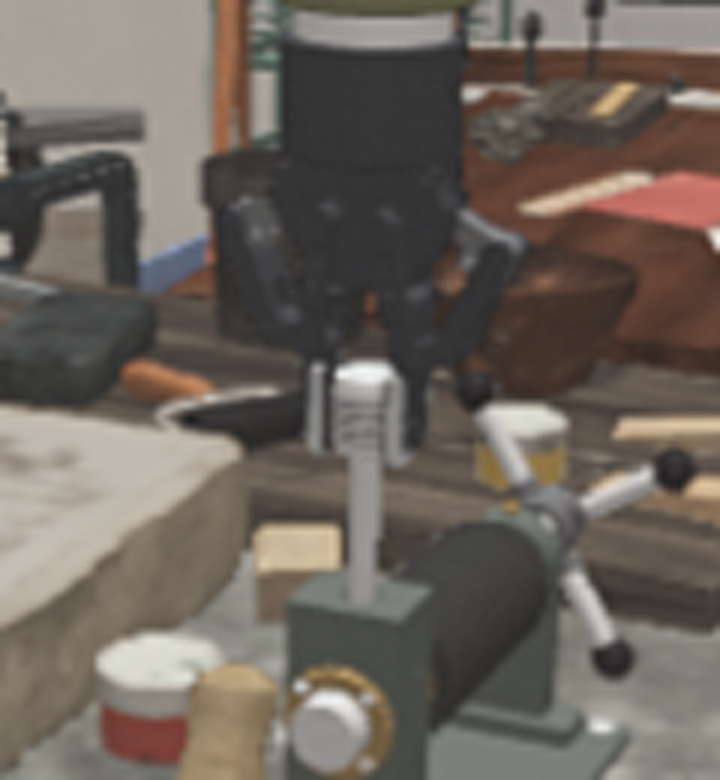

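```bash
python3 -m crank '[{"xyz":[1.5,0,0],"spin":0,"claw":0.1},{"xyz":[0,0,0],"spin":0,"claw":0.1}]'
python3 -m crank '[{"xyz":[1.5,0,0],"spin":0,"claw":0.1},{"xyz":[0,0,0],"spin":0,"claw":0.1}]'

```

```text
time: 7.42
tool_pos: [0.5296, 0.045, 0.2187]
ee_rot: [0.0, 0.707, -0.0, 0.707]
wrist_force: [0.4, 1.2, -1.9]
gripper_width: 0.314
time: 7.68
tool_pos: [0.5299, 0.045, 0.2182]
ee_rot: [0.0, 0.707, -0.0, 0.707]
wrist_force: [-0.1, 0.5, 2.8]
gripper_width: 0.308
```

```bash
python3 -m crank '[{"xyz":[0,0,0],"spin":0,"claw":0.35},{"xyz":[0,0,0],"spin":0,"claw":0.4},{"xyz":[0,0,0],"spin":0,"claw":0.5},{"xyz":[0,0,0],"spin":0,"claw":0.7},{"xyz":[0,0,0],"spin":0,"claw":0.7},{"xyz":[0,0,0],"spin":0,"claw":0.7}]'
python3 - <<'E'
from h import *
c=read_camera("side");save(c,"si7",(250,100,370,230),6);print(state()["tool_pos"],state()["wrist_force"])
c=read_camera("wrist");save(c,"w7")
E
```

```text
time: 8.43
tool_pos: [0.5296, 0.045, 0.2173]
ee_rot: [-0.0, 0.707, 0.0, 0.707]
wrist_force: [-0.9, 0.5, 0.4]
gripper_width: 0.697
[0.5295992  0.04500197 0.21730488] [ 0.34776199 -0.27899351 -0.11342342]
```

View pics/si7.png

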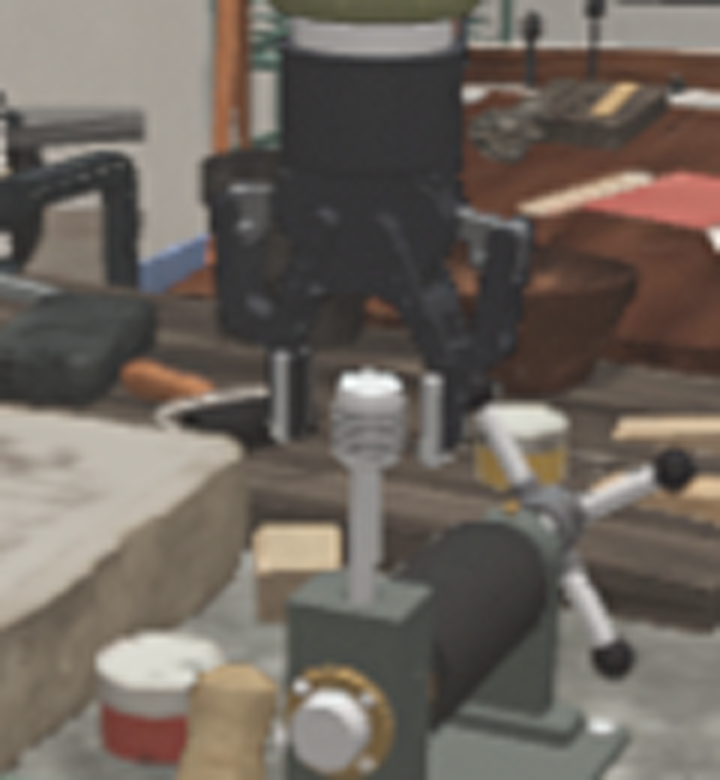

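View pics/w7.png

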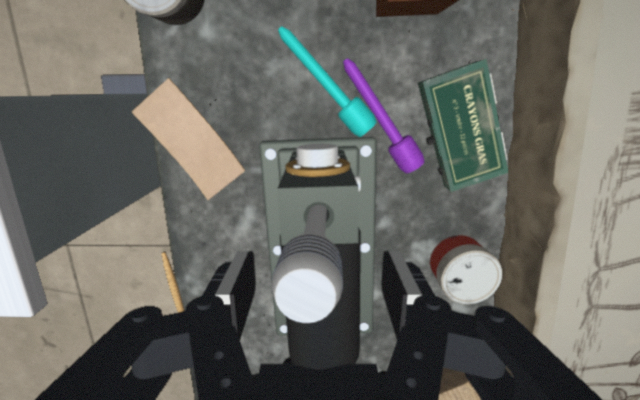

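```bash
python3 -m crank '[{"xyz":[-15,0,0],"spin":0,"claw":0.7},{"xyz":[-25,0,0],"spin":0,"claw":0.7},{"xyz":[-25,0,0],"spin":0,"claw":0.7},{"xyz":[0,-44,16],"spin":0,"claw":0.5},{"xyz":[0,-50,18],"spin":0,"claw":0.0},{"xyz":[0,-50,18],"spin":0,"claw":0.0},{"xyz":[0,-50,18],"spin":0,"claw":0.0},{"xyz":[0,-50,18],"spin":0,"claw":0.0},{"xyz":[0,0,0],"spin":0,"claw":0.0},{"xyz":[0,0,0],"spin":0,"claw":0.0}]'
python3 - <<'E'
from h import *
import pickle
s=state();print(s["tool_pos"])
D={n:read_camera(n) for n in("scene","side","wrist")}
pickle.dump((s,D),open("d8.pkl","wb"))
save(D["scene"],"sc8",(220,90,360,220),5.5);save(D["side"],"si8",(250,100,400,230),5);save(D["wrist"],"w8")
E
```

```text
time: 9.78
tool_pos: [0.6177, -0.1989, 0.2829]
ee_rot: [0.0, 0.707, -0.0, 0.707]
wrist_force: [-0.3, 1.1, -0.0]
gripper_width: -0.0
[ 0.61768996 -0.19888154  0.28294648]
```

View pics/sc8.png

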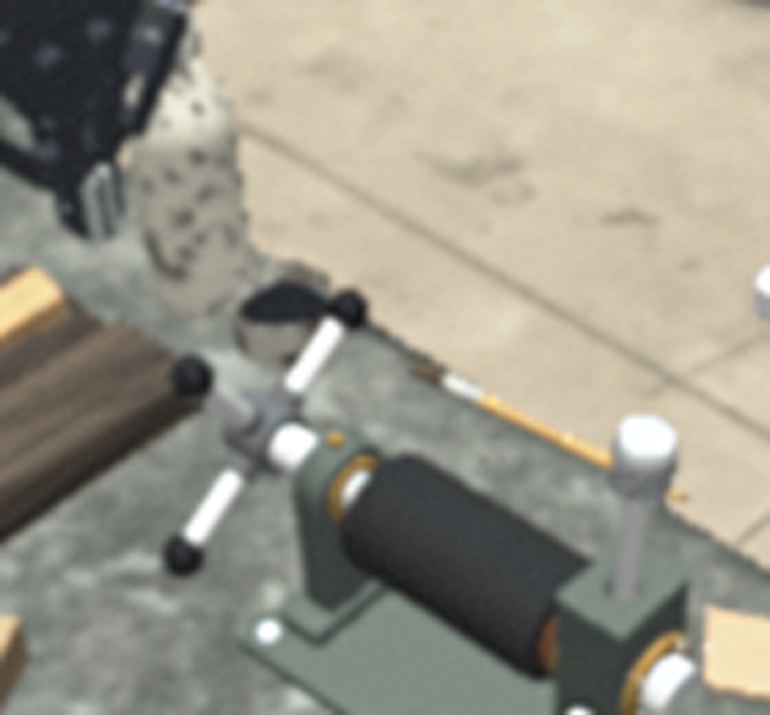

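View pics/si8.png

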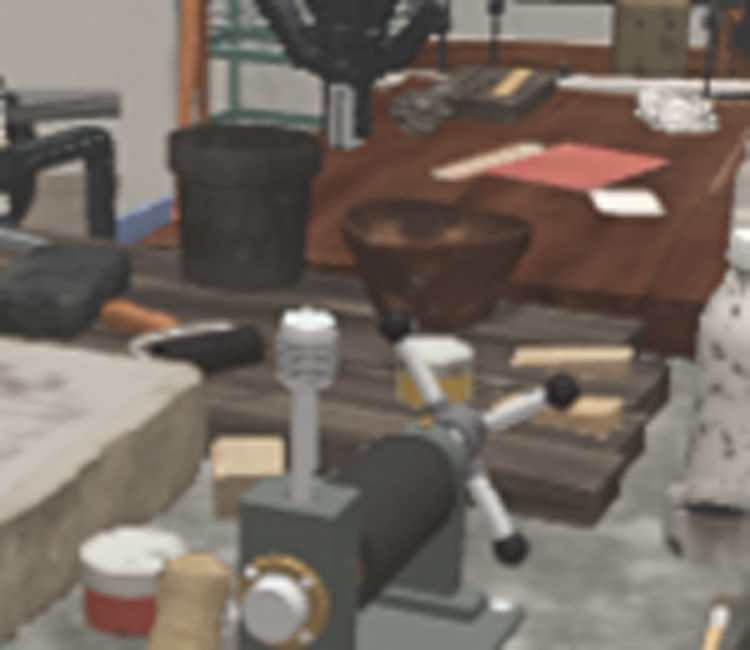

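View pics/w8.png

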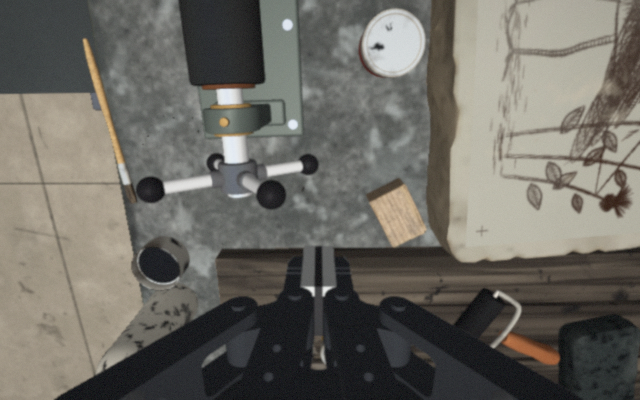

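```bash
python3 - <<'E'
from h import *
import pickle
s,D=pickle.load(open("d8.pkl","rb"))
sc,si,w=D["scene"],D["side"],D["wrist"]
print("up",tri([ray(sc,(254.9,158.7)),ray(si,(329,165)),ray(w,(271,194),s)]))
print("left",tri([ray(sc,(220+347/5.5,90+308/5.5)),ray(si,(250+561/5,100+390/5)),ray(w,(150,190),s)]))
print("right",tri([ray(sc,(220+183/5.5,90+554/5.5)),ray(w,(309,165),s)]))
E
```

```text
up (array([ 0.57904783, -0.1989174 ,  0.17159471]), [np.float64(1.2357421395770034), np.float64(1.0128692272593616), np.float64(0.48677604405177555)])
left (array([ 0.46869216, -0.2030002 ,  0.14621002]), [np.float64(1.0667760166023414), np.float64(0.39301139884083286), np.float64(0.7948060121348142)])
right (array([ 0.60570257, -0.19892762,  0.06108527]), [np.float64(0.5487593269275511), np.float64(0.5487593269275209)])
```

```bash
python3 -m crank '[{"xyz":[40,0,0],"spin":0,"claw":0.0},{"xyz":[50,0,0],"spin":0,"claw":0.0},{"xyz":[43,0,0],"spin":0,"claw":0.0},{"xyz":[0,0,-4],"spin":0,"claw":0.0},{"xyz":[0,0,-4],"spin":0,"claw":0.0},{"xyz":[0,0,0],"spin":0,"claw":0.0}]'
python3 -m crank '[{"xyz":[0,0,-3],"spin":0,"claw":0.0},{"xyz":[0,0,-3],"spin":0,"claw":0.0},{"xyz":[0,0,-2],"spin":0,"claw":0.0},{"xyz":[0,0,-2],"spin":0,"claw":0.0},{"xyz":[0,0,-2],"spin":0,"claw":0.0}]'
python3 - <<'E'
from h import *
s=state();print(s["wrist_force"])
w=read_camera("wrist");save(w,"w9")
save(read_camera("side"),"si9",(250,100,400,230),5)
E
```

```text
time: 10.68
tool_pos: [0.611, -0.1995, 0.1529]
ee_rot: [-0.001, 0.705, -0.001, 0.709]
wrist_force: [1.2, 0.8, -0.1]
gripper_width: -0.001
time: 11.3
tool_pos: [0.5975, -0.199, 0.1493]
ee_rot: [0.0, 0.707, 0.0, 0.707]
wrist_force: [1.2, -0.1, 1.0]
gripper_width: 0.002
[ 1.21630314 -0.11806214  1.03420278]
```

View pics/w9.png

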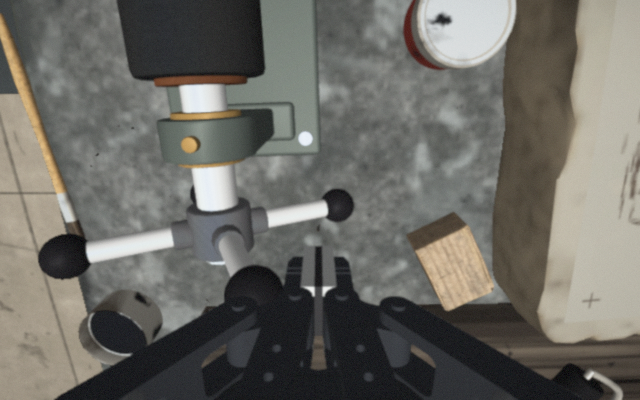

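View pics/si9.png

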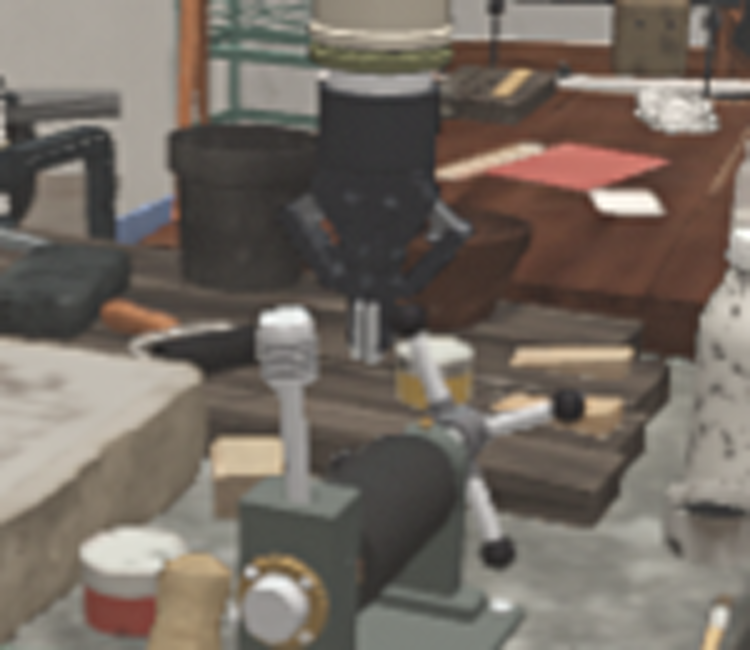

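```bash
for i in 1; do :; done; python3 -m crank '[{"xyz":[0,0,-2],"spin":0,"claw":0.0},{"xyz":[0,0,-2],"spin":0,"claw":0.0},{"xyz":[0,0,-2],"spin":0,"claw":0.0},{"xyz":[0,0,-2],"spin":0,"claw":0.0},{"xyz":[0,0,-2],"spin":0,"claw":0.0}]'
python3 -m crank '[{"xyz":[0,0,-2],"spin":0,"claw":0.0},{"xyz":[0,0,-2],"spin":0,"claw":0.0},{"xyz":[0,0,-2],"spin":0,"claw":0.0},{"xyz":[0,0,-2],"spin":0,"claw":0.0},{"xyz":[0,0,-2],"spin":0,"claw":0.0}]'
python3 - <<'E'
from h import *
s=state();print(s["wrist_force"])
save(read_camera("side"),"si10",(250,100,400,230),3)
E
```

```text
time: 12.02
tool_pos: [0.5886, -0.1992, 0.1506]
ee_rot: [-0.0, 0.706, -0.0, 0.708]
wrist_force: [4.8, -0.2, 7.4]
gripper_width: 0.001
time: 12.65
tool_pos: [0.5801, -0.1997, 0.1528]
ee_rot: [-0.001, 0.705, -0.001, 0.709]
wrist_force: [6.2, 0.9, 14.5]
gripper_width: 0.0
[ 6.15276532  0.8507523  14.48629582]
```

View pics/si10.png

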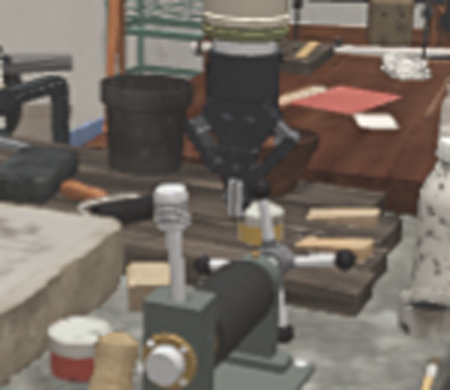

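```bash
python3 -m crank '[{"xyz":[-8,0,0],"spin":0,"claw":0.0},{"xyz":[-6,0,0],"spin":0,"claw":0.0},{"xyz":[0,0,-2],"spin":0,"claw":0.0},{"xyz":[0,0,-2],"spin":0,"claw":0.0},{"xyz":[0,0,-2],"spin":0,"claw":0.0}]'
python3 -m crank '[{"xyz":[0,0,-2],"spin":0,"claw":0.0},{"xyz":[0,0,-2],"spin":0,"claw":0.0},{"xyz":[0,0,-2],"spin":0,"claw":0.0},{"xyz":[0,0,-2],"spin":0,"claw":0.0},{"xyz":[0,0,-2],"spin":0,"claw":0.0}]'
python3 - <<'E'
from h import *
s=state();print(s["wrist_force"])
save(read_camera("side"),"si11",(250,100,400,230),3)
E
```

```text
time: 13.32
tool_pos: [0.5711, -0.1989, 0.1628]
ee_rot: [0.0, 0.707, 0.0, 0.707]
wrist_force: [0.6, -0.2, 0.7]
gripper_width: 0.002
time: 13.95
tool_pos: [0.5619, -0.1991, 0.1637]
ee_rot: [-0.0, 0.707, -0.0, 0.707]
wrist_force: [2.4, 0.2, 1.3]
gripper_width: -0.002
[2.44236077 0.17656537 1.28164541]
```

View pics/si11.png

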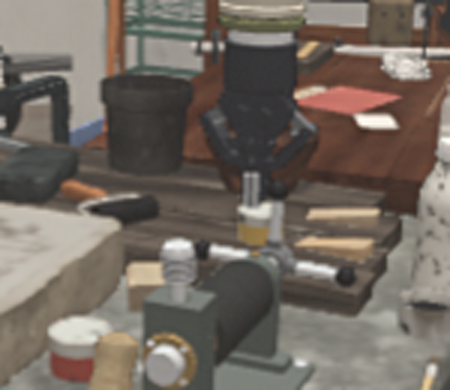

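```bash
python3 -m crank '[{"xyz":[0,0,8],"spin":0,"claw":0.0},{"xyz":[-30,0,8],"spin":0,"claw":0.0},{"xyz":[-50,0,0],"spin":0,"claw":0.0},{"xyz":[-31,44,0],"spin":0,"claw":0.0},{"xyz":[0,50,-16],"spin":0,"claw":0.0},{"xyz":[0,50,-16],"spin":0,"claw":0.0},{"xyz":[0,50,-16],"spin":0,"claw":0.0},{"xyz":[0,45,0],"spin":0,"claw":0.0},{"xyz":[0,0,0],"spin":0,"claw":0.0},{"xyz":[0,0,0],"spin":0,"claw":0.0}]'
python3 - <<'E'
from h import *
import pickle
s=state();print(s["tool_pos"])
D={n:read_camera(n) for n in("scene","side","wrist")}
pickle.dump((s,D),open("d12.pkl","wb"))
save(D["scene"],"sc12",(260,110,380,230),6);save(D["side"],"si12",(250,100,370,230),6);save(D["wrist"],"w12")
E
```

```text
time: 15.25
tool_pos: [0.5297, 0.0398, 0.2741]
ee_rot: [-0.0, 0.707, 0.0, 0.707]
wrist_force: [0.1, -0.8, -0.4]
gripper_width: -0.0
[0.52970884 0.03980051 0.27405046]
```

View pics/sc12.png

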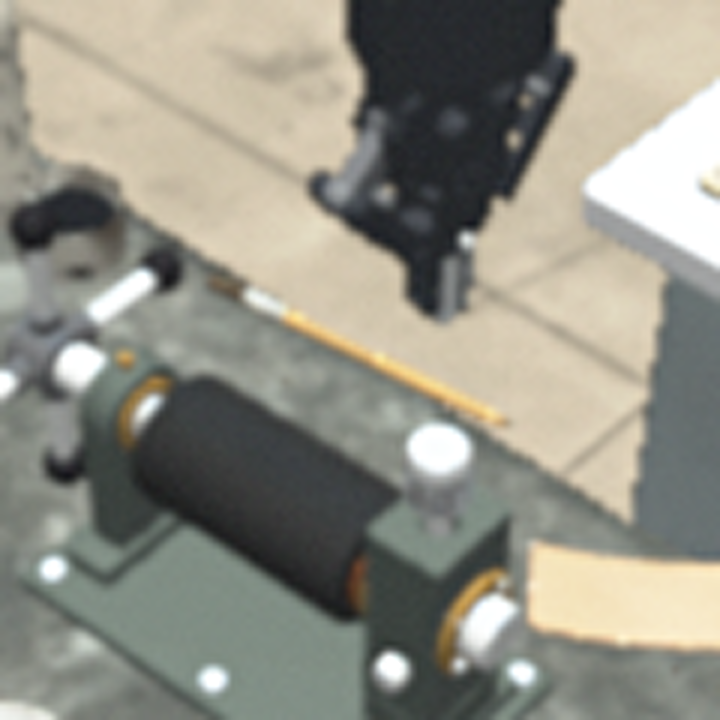

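View pics/si12.png

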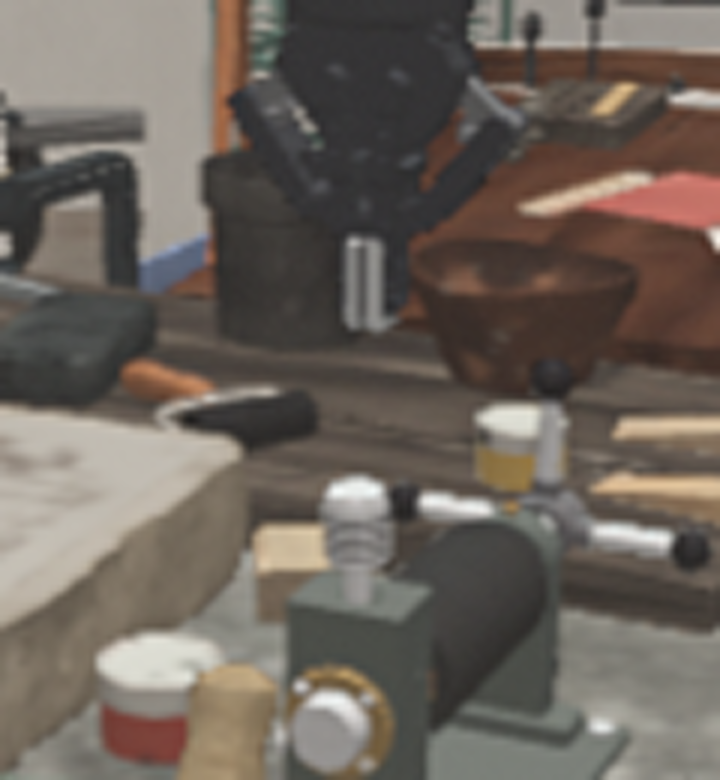

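View pics/w12.png

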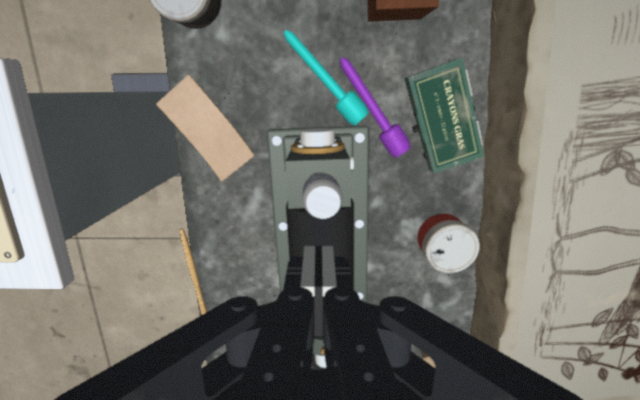

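```bash
python3 - <<'E'
from h import *
import pickle
s,D=pickle.load(open("d12.pkl","rb"))
print(tri([ray(D["scene"],(260+440/6,110+449/6)),ray(D["side"],(250+356/6,100+498/6)),ray(D["wrist"],(323,198),s)]))
E
python3 -m crank '[{"xyz":[20,4,0],"spin":0,"claw":0.0},{"xyz":[20,0,0],"spin":0,"claw":0.0},{"xyz":[12,0,0],"spin":0,"claw":0.0},{"xyz":[4,0,0],"spin":0,"claw":0.0},{"xyz":[0,0,0],"spin":0,"claw":0.0}]'
```

```text
(array([0.53113703, 0.04656639, 0.19942087]), [np.float64(1.2700530641038568), np.float64(1.1326170450370971), np.float64(1.8314297850790384)])
time: 16.02
tool_pos: [0.5295, 0.044, 0.2181]
ee_rot: [-0.0, 0.707, 0.0, 0.707]
wrist_force: [-0.0, -0.4, -0.4]
gripper_width: 0.003
```

```bash
python3 -m crank '[{"xyz":[3,2,1],"spin":0,"claw":0.0},{"xyz":[3,0,0],"spin":0,"claw":0.0},{"xyz":[3,0,0],"spin":0,"claw":0.0},{"xyz":[0,0,0],"spin":0,"claw":0.0}]'
python3 -m crank '[{"xyz":[3,0,0],"spin":0,"claw":0.0},{"xyz":[0,0,0],"spin":0,"claw":0.0}]'
```

```text
time: 16.52
tool_pos: [0.5304, 0.046, 0.209]
ee_rot: [-0.0, 0.707, 0.0, 0.707]
wrist_force: [-0.4, -0.3, 0.0]
gripper_width: 0.002
time: 16.77
tool_pos: [0.5304, 0.046, 0.206]
ee_rot: [0.0, 0.707, 0.0, 0.707]
wrist_force: [-0.0, 0.9, -0.3]
gripper_width: 0.001
```

```bash
python3 -m crank '[{"xyz":[3,0,0],"spin":0,"claw":0.0},{"xyz":[0,0,0],"spin":0,"claw":0.0}]'
python3 -m crank '[{"xyz":[2,0,0],"spin":0,"claw":0.0},{"xyz":[0,0,0],"spin":0,"claw":0.0}]'
```

```text
time: 17.02
tool_pos: [0.5309, 0.046, 0.2043]
ee_rot: [-0.0, 0.707, -0.0, 0.708]
wrist_force: [-2.1, -1.2, 5.0]
gripper_width: 0.0
time: 17.27
tool_pos: [0.5311, 0.046, 0.2033]
ee_rot: [-0.0, 0.706, -0.0, 0.708]
wrist_force: [-3.9, 0.1, 11.7]
gripper_width: 0.004
```

```bash
python3 -m crank '[{"xyz":[1.5,0,0],"spin":0,"claw":0.0},{"xyz":[0,0,0],"spin":0,"claw":0.0}]'
python3 -m crank '[{"xyz":[1.5,0,0],"spin":0,"claw":0.0},{"xyz":[0,0,0],"spin":0,"claw":0.0}]'
```

```text
time: 17.52
tool_pos: [0.5312, 0.046, 0.2024]
ee_rot: [-0.0, 0.706, -0.0, 0.708]
wrist_force: [-6.3, 0.2, 14.4]
gripper_width: 0.0
time: 17.77
tool_pos: [0.5312, 0.046, 0.2013]
ee_rot: [-0.0, 0.706, -0.0, 0.708]
wrist_force: [-8.9, -1.0, 17.9]
gripper_width: 0.0
```

```bash
python3 -m crank '[{"xyz":[2,0,0],"spin":0,"claw":0.0},{"xyz":[0,0,0],"spin":0,"claw":0.0}]'
python3 -m crank '[{"xyz":[2,0,0],"spin":0,"claw":0.0},{"xyz":[0,0,0],"spin":0,"claw":0.0}]'
python3 - <<'E'
from h import *
D={n:read_camera(n) for n in("scene","side","wrist")}
save(D["scene"],"sc13",(260,110,380,230),6);save(D["side"],"si13",(250,100,370,230),6);save(D["wrist"],"w13")
E
```

```text
time: 18.02
tool_pos: [0.5311, 0.0459, 0.1994]
ee_rot: [-0.0, 0.706, -0.0, 0.708]
wrist_force: [-9.3, -0.6, 18.9]
gripper_width: -0.001
time: 18.27
tool_pos: [0.5308, 0.0459, 0.1967]
ee_rot: [-0.0, 0.707, -0.0, 0.708]
wrist_force: [-8.3, -0.4, 13.7]
gripper_width: -0.002
```

View pics/si13.png

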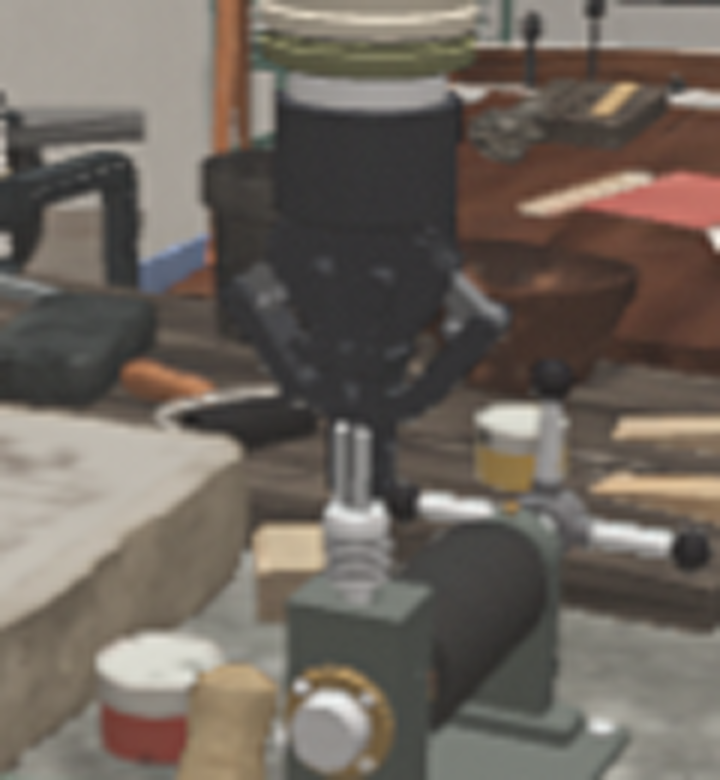

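View pics/sc13.png

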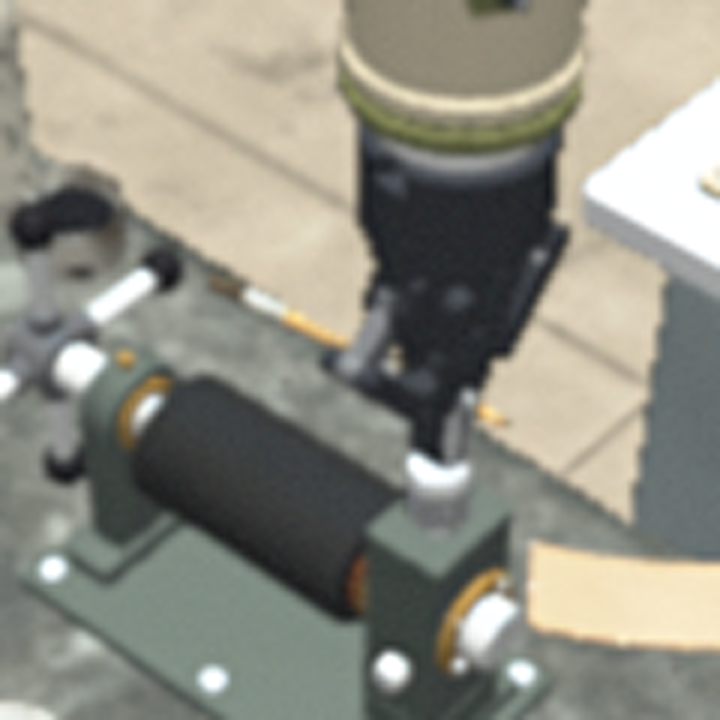

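View pics/w13.png

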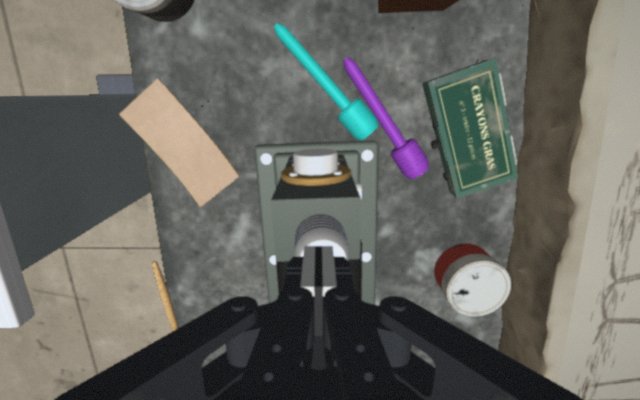

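It's going down smoothly past the catch; continue to home (top at z ≈ 0.191).

```bash
python3 -m crank '[{"xyz":[2,0,0],"spin":0,"claw":0.0},{"xyz":[0,0,0],"spin":0,"claw":0.0}]'
python3 -m crank '[{"xyz":[2,0,0],"spin":0,"claw":0.0},{"xyz":[0,0,0],"spin":0,"claw":0.0}]'
python3 -m crank '[{"xyz":[1.5,0,0],"spin":0,"claw":0.0},{"xyz":[0,0,0],"spin":0,"claw":0.0}]'
```

```text
time: 18.68
tool_pos: [0.5307, 0.0459, 0.1946]
ee_rot: [-0.0, 0.707, -0.0, 0.707]
wrist_force: [-7.9, 0.0, 15.0]
gripper_width: 0.005
time: 18.92
tool_pos: [0.5305, 0.0459, 0.1925]
ee_rot: [-0.0, 0.707, -0.0, 0.707]
wrist_force: [-9.1, -0.1, 14.5]
gripper_width: -0.002
time: 19.18
tool_pos: [0.5306, 0.046, 0.1915]
ee_rot: [-0.0, 0.707, -0.0, 0.707]
wrist_force: [-11.9, -1.0, 18.8]
gripper_width: -0.0
```

```bash
python3 -m crank '[{"xyz":[1.5,0,0],"spin":0,"claw":0.0},{"xyz":[0,0,0],"spin":0,"claw":0.0}]'
python3 -m crank '[{"xyz":[1.5,0,0],"spin":0,"claw":0.0},{"xyz":[0,0,0],"spin":0,"claw":0.0}]'
```

```text
time: 19.42
tool_pos: [0.5307, 0.046, 0.1914]
ee_rot: [-0.0, 0.707, -0.0, 0.708]
wrist_force: [-16.6, -0.5, 28.8]
gripper_width: -0.002
time: 19.68
tool_pos: [0.5308, 0.0459, 0.1913]
ee_rot: [-0.0, 0.706, -0.0, 0.708]
wrist_force: [-21.5, -1.3, 36.3]
gripper_width: 0.004
```

Hard stop at 0.1913 = 157 + 34 mm: home. Back off and look.

```bash
python3 -m crank '[{"xyz":[-6,0,0],"spin":0,"claw":0.0},{"xyz":[-25,0,0],"spin":0,"claw":0.0},{"xyz":[-50,0,0],"spin":0,"claw":0.0},{"xyz":[0,0,0],"spin":0,"claw":0.0},{"xyz":[0,0,0],"spin":0,"claw":0.0}]'
python3 - <<'E'
from h import *
s=state()
D={n:read_camera(n) for n in("scene","side","wrist")}
save(D["scene"],"sc14",(260,110,380,230),6);save(D["side"],"si14",(250,100,370,230),6);save(D["wrist"],"w14")
E
```

```text
time: 20.3
tool_pos: [0.5306, 0.046, 0.2665]
ee_rot: [0.0, 0.707, -0.0, 0.707]
wrist_force: [-0.2, 0.5, -0.7]
gripper_width: -0.001
```

View pics/si14.png

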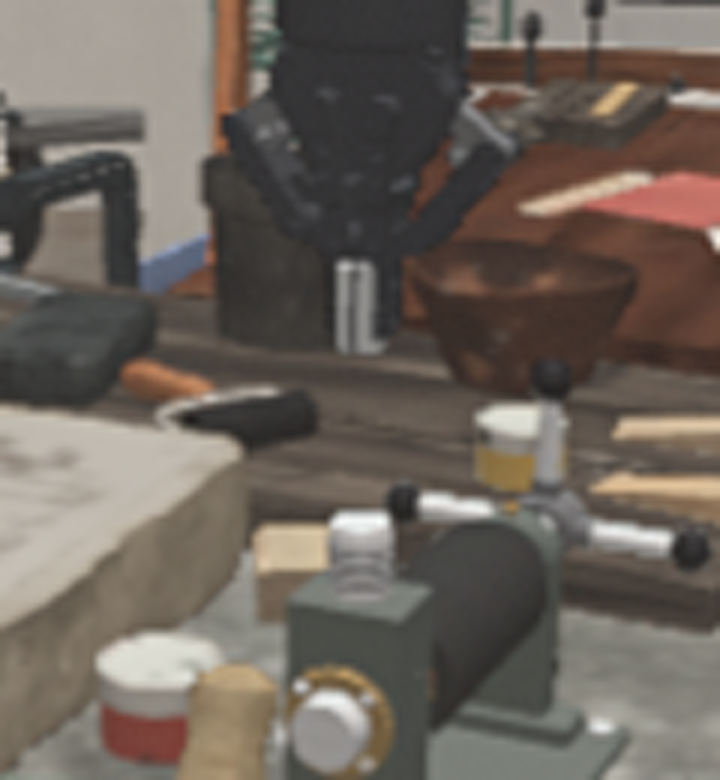

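View pics/sc14.png

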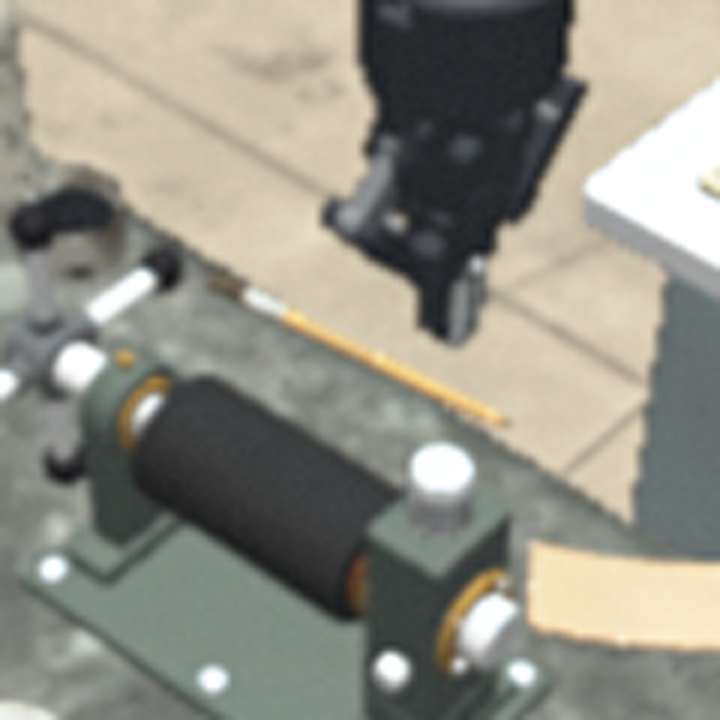

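View pics/w14.png

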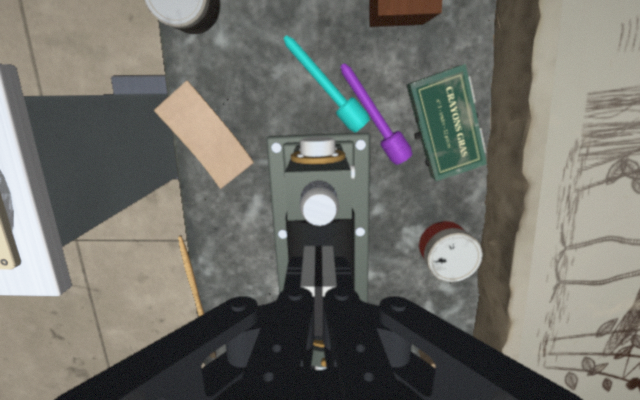

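```bash
python3 - <<'E'
from h import *
s=state(); print(s["tool_pos"]); w=read_camera("wrist");sc=read_camera("scene");si=read_camera("side")
print(tri([ray(sc,(260+442/6,110+468/6)),ray(si,(250+362/6,100+528/6)),ray(w,(319,204),s)]))
sign_off()
E
```

```text
[0.52984053 0.04600101 0.26507803]
(array([0.52844108, 0.04640153, 0.18598562]), [np.float64(1.55489654950473), np.float64(1.477822464087264), np.float64(2.2585783461941076)])
the job is handed in; nothing more can be done
```

The lock pin is seated in the lock bearing, through the shaft's cross-hole, and released. I handed the job in at about 20 s of the 72 s allowed, with no verdict reported.

**What I did:** I took the pin from the block and stood it in the bearing hole on the shaft. I turned the handle by one ball until the pin dropped, then pressed it down from above with the shut fingers.

**Last checks:**
- **Seating:** The press met a hard stop with the fingertips at z = 0.1913 m, where the grip's top should be when its underside is on the bearing. Force climbed to 36 N upward and 21 N sideways while the height stayed put.
- **Position:** The last pictures show the grip on the bearing, looking upright. The grip's top is about 1 mm sideways from the measured hole.
- **Clearance:** The gripper is about 75 mm above the pin, with no force beyond noise. The bystanders in view look where they were, judged by eye.

**What disagreed or went less than cleanly:**
- The camera estimate of the grip's top was 0.186 m, about 5 mm below the 0.191 m from contact. The camera read about 5 mm low before pressing too, so I trusted the contact reading.
- Pressing started with the pin about 13 mm above home, not the 20 mm described. It took up to 19 N before it moved on, above the stated 8 to 15 N.
- While turning the handle, the ball rode up against the gripper, up to about 14.5 N vertically. I raised the tool 14 mm and carried on.
- The loose purple and turquoise look-alike pins, which were standing on their noses, fell over early on. I saw no force or other sign that the arm touched them.

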